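Find the concealed catch and pop the valet drawer

ROBOT

A 6-joint arm with a two-finger parallel gripper is mounted at the origin on the work surface. World frame = base frame: x ahead of the robot, y to its left, z up, the work surface at z = 0. Lengths are in m, angles in rad, forces in N, time in s.
With the tool pointing down it reaches from about 0.35 to 0.875 m from the base axis. Payload 15.5 kg.
Tool frame: the origin (TCP) lies at the very end of the fingers, on their centre line; the grasp point (between the pads) lies 19 mm behind it; z points along the fingers, y is the direction in which the jaws open and shut (so a half turn about z gives the same grasp; the last joint's range is limited). The gripper opens to 85 mm and grips with 20 to 120 N. Pads are 22 mm wide; open, the fingers measure 114 mm over their backs; the gripper's body (76 mm by 85 mm) begins 54 mm behind the grasp point. The pads swing forward as they close: fully open they stand 13 mm farther back than shut.
Start: joints at [1.232, 0.494, 1.345, -0, 1.302, -0.096], TCP at [0.15, 0.607, 0.209] pointing down, gripper open.
Joint ranges: [-2.91, 2.91], [-0.82, 2.16], [0.22, 2.67], [-1.22, 4.37], [0.12, 2.79], [-3.08, 3.08]. Speed limits (rad/s): [1.89, 1.89, 2.57, 3.01, 3.01, 3.01].

INTERFACE

Orientations are given as a rotation vector (axis times angle).
In Python, from workcell import r, cams, order gives the robot as it stands.
- The arm moves only by the shell command python3 -m creep 'ROWS' [FORCE]. ROWS is text: rows parted by semicolons, each of 5 numbers parted by spaces: the closure in counts, from 0 (fully open) to 255 (shut), then the shift along the world's x, y, z in mm, then the turn about the world's z in degrees. A call has 1 to 8 rows; each row shifts and turns the commanded pose from where the row before left it; what a row does not reach is not made up. A row lasts 1/8 s, in which the tool goes at most 62.5 mm and 10.7 degrees, less where a joint would pass 70% of its speed; a pose out of reach is approached as far as the arm can. A call is refused whole if a number of a shift passes 62.5 or a number of a turn 10.7, either way. A call with a gripper value outside its range is refused whole. The fingers move at their own pace and stop on an object; FORCE is the grip in N (left out, the last holds). Time passes only in rows, so rows that do not move let the fingers close. It gives the time, the measured TCP pose, the force and the opening at its end, in the units of the state.
- r.read_state(): the state, without advancing time (a new reading comes with each control period).
- cams.capture(name): name is "scene" or "top" or "wrist"; returns the picture (384x512x3 uint8, blue, green, red); there is no depth.
- cams.camera_params(name): a dict with "intrinsics" (3x3 intrinsics, pixels), "R" (3x3) and "t" (3): a world point X has camera coordinates R X + t; the wrist camera has in their place "tool_from_camera" (4x4, takes a point from camera to tool coordinates, whose origin is the TCP and whose axes are the flange's). Camera axes: x right, y down, z forward; pixel columns grow to the right and rows downward; lengths in m; the calibration is good to about 2 mm. A picture is of the moment at which its call begins: read the wrist's pose just before it. camera_params takes no time and is no camera call.
- order.finish_job(): hands the job in, once; it reports no verdict.
The state is a dict: "time_s": time; "joints": joint angles; "qd": joint speeds; "joint_torque": joint torques, N m; "ee_pos": TCP position; "orientation": TCP orientation; "ft_force": force on the tool from outside, world axes, zero at the start; "wrist_torque": the same for the moment, N m; "gripper_width": finger opening in m.
Only numpy, scipy, OpenCV 4.12 (cv2) and the standard library are available. Lean on these libraries where they do the work, as an engineer would, in place of code of your own. Each camera call takes 0.05 s, during which the arm holds its last target.

TASK

The drawer of the dark cherry wood box has no handle: it is released by a flush catch plate hidden somewhere along the dark panel let into the box's top. Feel gently along the panel with the fingertips for the plate that sits slightly recessed, press it fully down so that the drawer pops ajar, and take the hand clear. Do not pull or touch the drawer itself, do not lean hard on anything, and leave the things standing on the box where they are.

Things in the scene. Friction and masses are not known exactly. Their poses are not given: they have to be found in the camera images.
- box: fixed dark cherry wood box, 260 (its x) by 440 (its y) by 75 mm high; origin at the centre of its underside, z up; its -x side, facing the robot, is the drawer front. Four loose things, at most 32 mm high, stand in a row on its top about 90 mm to +x of the box's centre, none nearer than 85 mm to the panel's long midline.
- panel (a point): centre of the dark panel's surface; axes as the box's. Rigid, flat, horizontal, 84 (x) by 180 mm (y), 74 mm above the shelf, 1 mm below the cherry top. A hole in it, 64 (x) by 48 mm (y), is filled by a slightly lighter grey catch plate whose top lies 3 mm below the panel's surface; centred in x, but its centre is anywhere up to 60 mm along +y or -y from here: feel or look for it.
- catch (a joint): travel of the catch plate in m: 0 as found, 0.006 fully down (its top then 9 mm below the panel's surface). It moves straight down against about 4 N of friction, has no return spring and stays where it is left. It pushes the drawer out by four times its own travel.
- drawer: front of the drawer in the box's -x side, 416 mm (y) by 58 mm high, flat, no handle; origin at the centre of its front face. Closed: 130 mm to -x of the box's origin, flush with the box. It slides to the box's -x as the catch goes down: 24 mm out when the catch is fully down.
- votive: small round open clear-glass votive dish, 58 mm across, 32 mm high; loose, stands on the rear of the box's top; not to be moved; origin at the centre of its underside
- flashlight: black compact flashlight lying down, 90 mm long along its own y, 29 mm thick; loose, stands on the rear of the box's top; not to be moved; origin at the centre of its underside
- bike_light: white rounded bike light, 36 x 44 x 28 mm high, lens on its -x side; loose, stands on the rear of the box's top; not to be moved; origin at the centre of its underside
- power_bank: mint green power bank lying flat, 46 x 90 x 20 mm (x, y, height); loose, stands on the rear of the box's top; not to be moved; origin at the centre of its underside

How it is judged:
By the outcome, as a careful person would: the job done as asked, in the order asked, and still so for the second after the job is handed in, with the robot touching nothing.
It also fails if it takes over 45 s, if anything falls off the work surface, if the arm or the gripper's body presses on something with over 40 N, if the wrist force passes 120 N, or if a joint passes its speed limit or range.

## Working session

There is one attempt and no reset: what is moved stays moved. The work goes in short steps, Python scripts to look and compute and a shell command to move; the robot and the scene stay as the last step left them, time stands still between calls to the robot, and variables do not carry over. Pictures are saved under pics/ and viewed, and the job is handed in when it is done.

```bash
mkdir -p pics; python3 - <<'E'
from workcell import r,cams,order
import cv2
s=r.read_state();print(s)
for n in("top","scene"):
    cv2.imwrite(f"pics/{n}0.png",cams.capture(n))
    print(n,cams.camera_params(n))
print(cams.camera_params("wrist"))
E
```

```text
{'time_s': 0.0, 'joints': array([ 1.23246174e+00,  4.94180892e-01,  1.34613867e+00, -3.83102269e-05,
        1.30250554e+00, -9.55022590e-02]), 'qd': array([ 0.00061692, -0.00081007,  0.00360207,  0.00118033, -0.0013734 ,
        0.00127192]), 'joint_torque': array([ 3.33102573e-03, -8.82143784e+01, -3.83883297e+01,  3.38116943e-04,
        1.00000872e-02, -3.30700075e-06]), 'ee_pos': array([0.15016249, 0.60628602, 0.20799914]), 'orientation': array([-3.80459930e-01, -3.11823846e+00,  1.90290147e-03]), 'ft_force': array([0.21354906, 0.34861312, 0.65358464]), 'wrist_torque': array([-0.04340665, -0.02934357,  0.03174946]), 'gripper_width': 0.0852371972404404}
top {'intrinsics': array([[395.04043437,   0.        , 248.41790886],
       [  0.        , 395.04043437, 190.72064305],
       [  0.        ,   0.        ,   1.        ]]), 'R': array([[-0.01452325, -0.99982551,  0.01174862],
       [-0.99297476,  0.01304179, -0.11760539],
       [ 0.11743165, -0.0133741 , -0.99299091]]), 't': array([0.03142028, 0.58538581, 0.7357495 ])}
scene {'intrinsics': array([[412.91143337,   0.        , 25
[... 152 characters left out ...]
82, -0.00981596],
       [ 0.82079774,  0.04268732, -0.56962168],
       [-0.56819206, -0.04150907, -0.82184839]]), 't': array([ 0.0253182 , -0.42836476,  1.18211538])}
{'intrinsics': array([[303.50407717,   0.        , 252.7473691 ],
       [  0.        , 303.50407717, 190.32467904],
       [  0.        ,   0.        ,   1.        ]]), 'tool_from_camera': array([[-4.90745148e-04, -9.50374263e-01, -3.11108532e-01,
         7.89591233e-02],
       [ 9.99999871e-01, -4.26222341e-04, -2.75384094e-04,
         8.03888489e-04],
       [ 1.29116548e-04, -3.11108627e-01,  9.50374350e-01,
        -1.64829746e-01],
       [ 0.00000000e+00,  0.00000000e+00,  0.00000000e+00,
         1.00000000e+00]])}
```

View pics/top0.png

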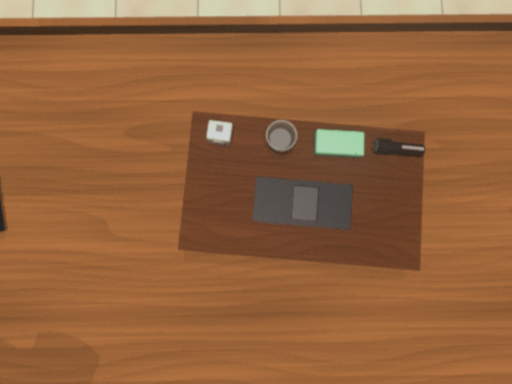

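View pics/scene0.png

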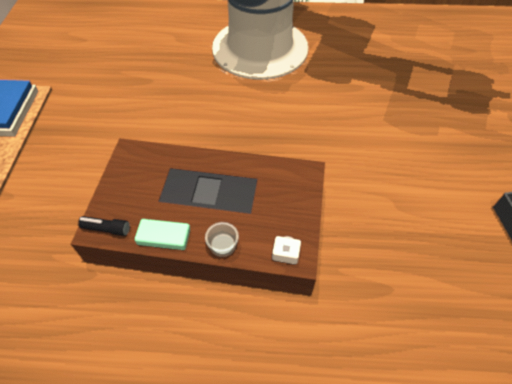

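The top view shows the panel's corners at about (256,178), (353,184), (351,228) and (254,222). The lighter plate is near (305,203), and the four items stand in a row above it (+x). I'll enlarge the picture and measure.

```bash
cat > h.py <<'E'
import numpy as np
from workcell import r,cams,order
def px2w(n,uv,z):
    p=cams.camera_params(n);R,t=p["R"],p["t"]
    c=-R.T@t;out=[]
    for u,v in uv:
        d=R.T@np.linalg.inv(p["intrinsics"])@[u,v,1]
        out.append(c+d*(z-c[2])/d[2])
    return np.array(out)
E
python3 - <<'E'
import cv2,numpy as np
from h import *
im=cv2.imread("pics/top0.png")[165:240,240:365]
cv2.imwrite("pics/top0c.png",cv2.convertScaleAbs(cv2.resize(im,None,fx=6,fy=6,interpolation=cv2.INTER_CUBIC),alpha=2))
im=cv2.imread("pics/scene0.png")[155:225,150:270]
cv2.imwrite("pics/scene0c.png",cv2.convertScaleAbs(cv2.resize(im,None,fx=6,fy=6,interpolation=cv2.INTER_CUBIC),alpha=2))
np.set_printoptions(precision=4,suppress=True)
print(px2w("top",[(256,178),(353,184),(351,228),(254,222)],.074))
print(px2w("top",[(192,112),(424,131),(420,269),(179,249)],.075))
E
```

```text
[[ 0.6047  0.0094  0.074 ]
 [ 0.5911 -0.1706  0.074 ]
 [ 0.5098 -0.1632  0.074 ]
 [ 0.5233  0.0145  0.074 ]]
[[ 0.7319  0.1282  0.075 ]
 [ 0.6902 -0.3096  0.075 ]
 [ 0.434  -0.2851  0.075 ]
 [ 0.4764  0.1511  0.075 ]]
```

View pics/top0c.png

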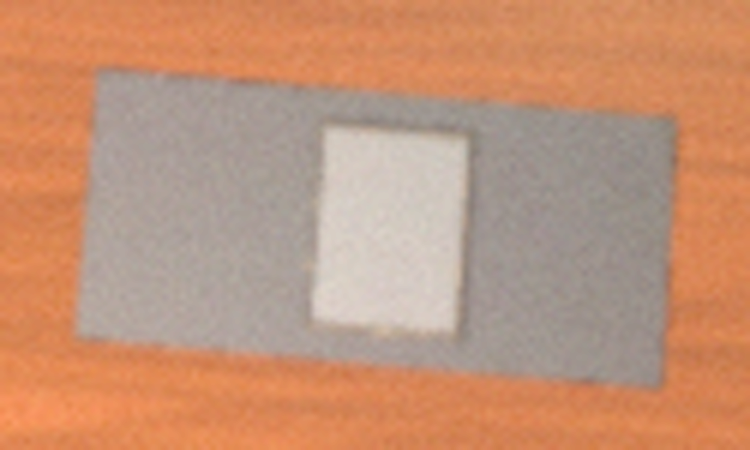

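View pics/scene0c.png

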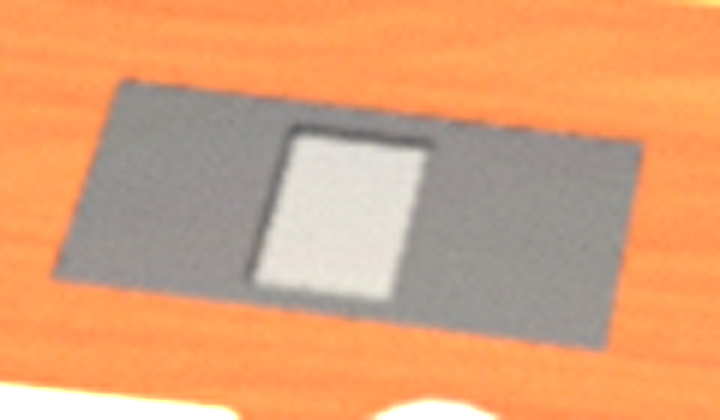

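```bash
python3 - <<'E'
from h import *
np.set_printoptions(precision=4,suppress=True)
f=lambda c,o:np.array(c)/6+o
P=px2w("top",f([(97,70),(677,119),(662,384),(78,338)],(240,165)),.074);print(P,P.mean(0))
H=px2w("top",f([(322,125),(470,133),(458,333),(312,324)],(240,165)),.0725);print(H,H.mean(0))
P2=px2w("scene",f([(122,80),(642,142),(606,348),(55,277)],(150,155)),.074);print(P2,P2.mean(0))
H2=px2w("scene",f([(295,140),(430,145),(392,298),(255,285)],(150,155)),.071);print(H2.mean(0))
e=P[0]-P[1];print(np.degrees(np.arctan2(-e[0],e[1])),np.linalg.norm(e))
# things rough
print(px2w("top",[(219,132),(281,137),(340,143),(398,148)],.1))
E
```

```text
[[ 0.6072  0.0091  0.074 ]
 [ 0.5895 -0.1703  0.074 ]
 [ 0.508  -0.1619  0.074 ]
 [ 0.5245  0.0163  0.074 ]] [ 0.5573 -0.0767  0.074 ]
[[ 0.5893 -0.0603  0.0725]
 [ 0.5862 -0.1062  0.0725]
 [ 0.5245 -0.1003  0.0725]
 [ 0.5278 -0.0556  0.0725]] [ 0.5569 -0.0806  0.0725]
[[ 0.5098 -0.1583  0.074 ]
 [ 0.5271  0.0187  0.074 ]
 [ 0.6085  0.0115  0.074 ]
 [ 0.5909 -0.1661  0.074 ]] [ 0.5591 -0.0736  0.074 ]
[ 0.5599 -0.0773  0.071 ]
-5.611428330415992 0.1802008167317955
[[ 0.6859  0.076   0.1   ]
 [ 0.6753 -0.0363  0.1   ]
 [ 0.6629 -0.1431  0.1   ]
 [ 0.6524 -0.2482  0.1   ]]
```

The two views agree within 3 mm: the plate centre is at about (0.558, -0.079), and the measured panel is 180 x 82 mm against the 180 x 84 given. I'll move there with the gripper shut, staying high.

```bash
python3 -m creep '255 28 -47 0 1; 255 28 -47 0 1; 255 28 -47 0 1; 255 28 -47 0 1; 255 28 -47 0 1; 255 28 -47 0 1; 255 28 -47 0 1; 255 28 -47 0 1' 20
```

```text
time_s: 1.1
ee_pos: [0.3748, 0.2291, 0.2086]
orientation: [0.161, 3.137, 0.0]
ft_force: [0.6, 0.7, -0.8]
gripper_width: 0.0002
```

```bash
python3 -m creep '255 26 -44 0 0; 255 26 -44 0 0; 255 26 -44 0 0; 255 26 -44 0 0; 255 26 -44 0 0; 255 26 -44 -15 0; 255 26 -44 -25 0; 255 0 0 -20 0'
python3 - <<'E'
from h import *
import cv2
s=r.read_state();print(s["ee_pos"],s["orientation"],s["ft_force"])
for n in("top","scene","wrist"):
    cv2.imwrite(f"pics/{n}1.png",cams.capture(n))
E
```

```text
time_s: 2.1
ee_pos: [0.5576, -0.0803, 0.1473]
orientation: [0.167, 3.137, -0.001]
ft_force: [-0.7, 0.0, -0.5]
gripper_width: 0.0002
[ 0.55761305 -0.08030701  0.14725403] [ 1.66590315e-01  3.13674934e+00 -7.88255467e-04] [-0.6947352   0.00582326 -0.47301581]
```

View pics/wrist1.png

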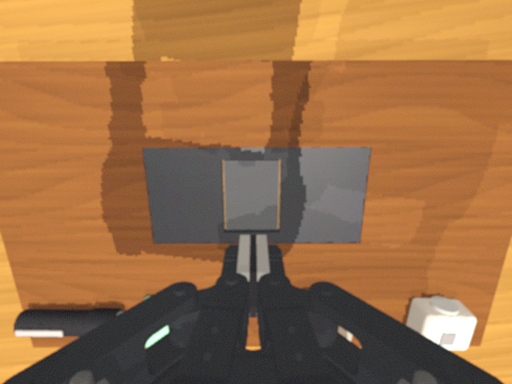

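View pics/scene1.png

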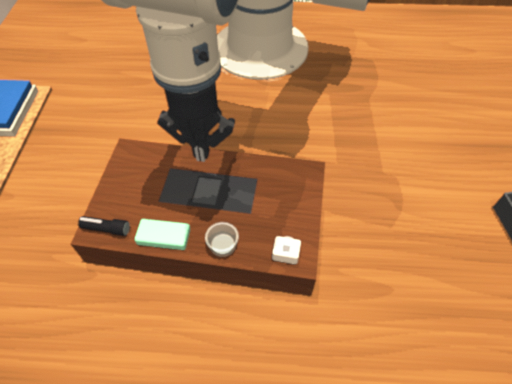

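The wrist view shows the plate at columns 222–281 and rows 159–231, with the items untouched. I'll cross-check its position from this picture.

```bash
python3 - <<'E'
from h import *
from scipy.spatial.transform import Rotation as Ro
s=r.read_state();p=cams.camera_params("wrist")
T=np.eye(4);T[:3,:3]=Ro.from_rotvec(s["orientation"]).as_matrix();T[:3,3]=s["ee_pos"]
T=T@p["tool_from_camera"];o=[]
for u,v in [(222,159),(281,159),(281,231),(223,231)]:
    d=T[:3,:3]@np.linalg.inv(p["intrinsics"])@[u,v,1];c=T[:3,3]
    o.append(c+d*(.072-c[2])/d[2])
print(np.round(o,4),np.mean(o,0))
E
```

```text
[[ 0.5261 -0.0985  0.072 ]
 [ 0.5311 -0.0511  0.072 ]
 [ 0.5948 -0.0559  0.072 ]
 [ 0.5895 -0.1062  0.072 ]] [ 0.56037804 -0.07794917  0.072     ]
```

```bash
python3 -m creep '255 2 2 -25 0; 255 0 0 -25 0; 255 0 0 -12 0; 255 0 0 -5 0; 255 0 0 -3 0; 255 0 0 0 0'
```

```text
time_s: 3.0
ee_pos: [0.5585, -0.0753, 0.079]
orientation: [0.162, 3.137, -0.0]
ft_force: [0.0, -0.5, -0.7]
gripper_width: 0.0002
```

```bash
python3 -m creep '255 1 -2 -3 0; 255 0 0 0 0'; python3 -m creep '255 0 0 -2 0; 255 0 0 0 0';python3 -m creep '255 0 0 -2 0; 255 0 0 0 0'
```

```text
time_s: 3.25
ee_pos: [0.5594, -0.0775, 0.0756]
orientation: [0.162, 3.137, -0.0]
ft_force: [-0.6, -0.0, 0.7]
gripper_width: 0.0001
time_s: 3.5
ee_pos: [0.5592, -0.0773, 0.0734]
orientation: [-0.162, -3.137, -0.0]
ft_force: [0.2, 0.5, 0.3]
gripper_width: -0.0002
time_s: 3.75
ee_pos: [0.5591, -0.0773, 0.0714]
orientation: [-0.162, -3.137, -0.0]
ft_force: [0.0, -0.0, -1.6]
gripper_width: 0.0003
```

The tip is at 71.4 mm with no force, so it is already below the panel surface and in the recess. Now I'll press in small steps.

```bash
for i in 1; do python3 -m creep '255 0 0 -1 0; 255 0 0 0 0'; python3 -m creep '255 0 0 -1 0; 255 0 0 0 0'; python3 -m creep '255 0 0 -1 0; 255 0 0 0 0'; done
```

```text
time_s: 4.0
ee_pos: [0.5592, -0.0773, 0.0705]
orientation: [-0.162, -3.137, -0.0]
ft_force: [-0.5, 0.0, 0.4]
gripper_width: -0.0002
time_s: 4.25
ee_pos: [0.5592, -0.0773, 0.0695]
orientation: [-0.162, -3.137, -0.0]
ft_force: [-0.5, -0.4, 0.0]
gripper_width: 0.0001
time_s: 4.5
ee_pos: [0.5592, -0.0773, 0.0685]
orientation: [-0.162, -3.137, -0.0]
ft_force: [0.3, -0.3, -0.0]
gripper_width: -0.0002
```

```bash
python3 -m creep '255 0 0 -1 0; 255 0 0 0 0'; python3 -m creep '255 0 0 -1 0; 255 0 0 0 0'
python3 - <<'E'
from h import *
import cv2
for n in("top","scene","wrist"):
    cv2.imwrite(f"pics/{n}2.png",cams.capture(n))
E
```

```text
time_s: 4.75
ee_pos: [0.5592, -0.0773, 0.0675]
orientation: [-0.162, -3.137, -0.0]
ft_force: [0.8, 0.3, -0.8]
gripper_width: -0.0
time_s: 5.0
ee_pos: [0.5593, -0.0773, 0.0665]
orientation: [0.162, 3.137, 0.0]
ft_force: [-0.2, 0.3, -0.3]
gripper_width: 0.0
```

View pics/wrist2.png

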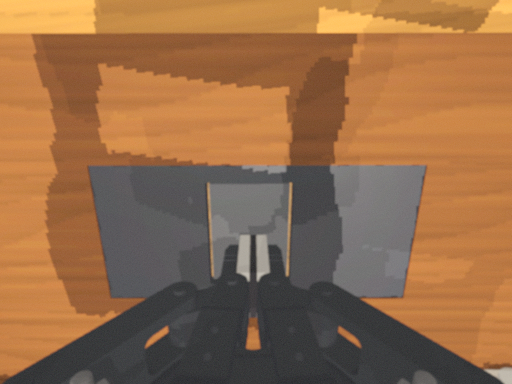

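View pics/scene2.png

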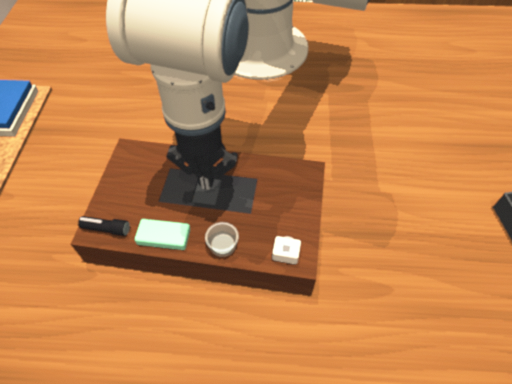

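The fingers are over the plate inside the hole. They have not touched anything yet and the drawer hasn't moved, so I'll continue gently.

```bash
python3 -m creep '255 0 0 -1 0; 255 0 0 0 0'; python3 -m creep '255 0 0 -1 0; 255 0 0 0 0'; python3 -m creep '255 0 0 -1 0; 255 0 0 0 0'
```

```text
time_s: 5.4
ee_pos: [0.5592, -0.0773, 0.0655]
orientation: [-0.162, -3.137, 0.0]
ft_force: [-0.0, 0.2, -0.4]
gripper_width: 0.0002
time_s: 5.65
ee_pos: [0.5592, -0.0773, 0.0645]
orientation: [-0.162, -3.137, -0.0]
ft_force: [0.5, 0.7, -0.3]
gripper_width: -0.0
time_s: 5.9
ee_pos: [0.5592, -0.0773, 0.0635]
orientation: [-0.162, -3.137, 0.0]
ft_force: [-0.6, -0.9, 0.3]
gripper_width: 0.0001
```

```bash
python3 - <<'E'
from h import *
import cv2
ims={n:cams.capture(n) for n in("top","scene","wrist")}
for n in ims: cv2.imwrite(f"pics/{n}3.png",ims[n])
a=cv2.imread("pics/top0.png")[230:290,160:440];b=ims["top"][230:290,160:440]
cv2.imwrite("pics/cmp3.png",cv2.convertScaleAbs(cv2.resize(np.vstack([a,b]),None,fx=2.8,fy=2.8,interpolation=cv2.INTER_CUBIC),alpha=1.5))
cv2.imwrite("pics/wrist3c.png",cv2.convertScaleAbs(cv2.resize(ims["wrist"][150:310,80:440],None,fx=2.2,fy=2.2,interpolation=cv2.INTER_CUBIC),alpha=1.8))
E
```

```text
(no output)
```

View pics/cmp3.png

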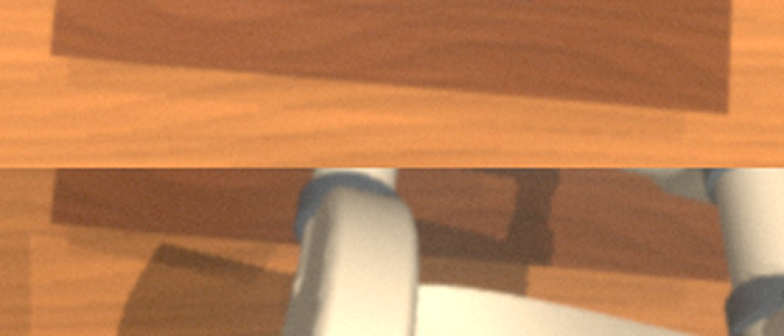

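View pics/wrist3c.png

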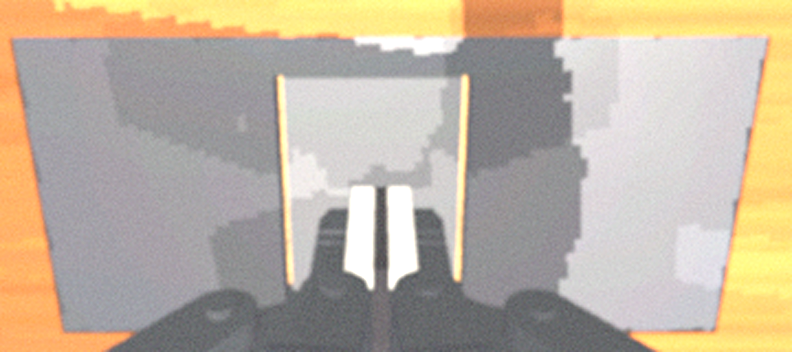

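```bash
cat > pnp.py <<'E'
from h import *
import cv2
from scipy.spatial.transform import Rotation as Ro
def go(uv,ee,rv):
    p=cams.camera_params("wrist")
    T=np.eye(4);T[:3,:3]=Ro.from_rotvec(rv).as_matrix();T[:3,3]=ee
    T=T@p["tool_from_camera"]
    # solve panel height with x,y,yaw free
    from scipy.optimize import least_squares
    L=np.array([[-42,90],[-42,-90],[42,-90],[42,90]])/1000
    def f(q):
        c,s_=np.cos(q[3]),np.sin(q[3])
        W=np.c_[L@np.array([[c,s_],[-s_,c]])+q[:2],np.full(4,q[2])]
        C=(W-T[:3,3])@T[:3,:3];u=C@p["intrinsics"].T;u=u[:,:2]/u[:,2:]
        return (u-uv).ravel()
    s=least_squares(f,[.558,-.077,.074,-.1]);print(s.x,np.round(s.fun,1))
if __name__=="__main__":
    k=np.array([80,150])
    s=r.read_state()
    uv=np.array([(768,38),(12,38),(63,331),(718,331)])/2.2+k
    go(uv,s["ee_pos"],s["orientation"])
    go(np.array([(371,148),(143,148),(153,243),(361,243)]),[.5576,-.0803,.1473],[.1666,3.1367,0])
E
python3 pnp.py
```

```text
[ 0.56033811 -0.07423928  0.07376035 -0.10235873] [ 0.7 -0.8  0.  -0.4  0.7  0.8 -1.5  0.5]
[ 0.56356407 -0.07680858  0.07482678 -0.10574716] [ 0.6 -0.4 -0.3 -0.2  0.7  0.4 -1.1  0.3]
```

```bash
python3 - <<'E'
from h import *
p=cams.camera_params("wrist");M=np.linalg.inv(p["tool_from_camera"])
for dz in (0,-.004,-.008,-.012,-.019):
  for dx in(0,.011,-.011):
    c=M@[dx,0,dz,1];u=p["intrinsics"]@c[:3];print(dz,dx,np.round(u[:2]/u[2],1))
s=r.read_state();print(s["ft_force"],s["joint_torque"],s["wrist_torque"])
E
python3 - <<'E'
import cv2
im=cv2.imread("pics/wrist3.png")[200:320,190:320]
cv2.imwrite("pics/w3d.png",cv2.convertScaleAbs(cv2.resize(im,None,fx=5,fy=5,interpolation=cv2.INTER_CUBIC),alpha=1.5))
im=cv2.imread("pics/scene3.png")[140:240,140:280]
cv2.imwrite("pics/s3d.png",cv2.convertScaleAbs(cv2.resize(im,None,fx=5,fy=5,interpolation=cv2.INTER_CUBIC),alpha=1.5))
E
```

```text
0 0 [251.7 230. ]
0 0.011 [251.7 212.9]
0 -0.011 [251.7 246.4]
-0.004 0 [251.7 232.9]
-0.004 0.011 [251.7 215.5]
-0.004 -0.011 [251.7 249.7]
-0.008 0 [251.7 236.1]
-0.008 0.011 [251.6 218.3]
-0.008 -0.011 [251.7 253.1]
-0.012 0 [251.6 239.3]
-0.012 0.011 [251.6 221.2]
-0.012 -0.011 [251.7 256.7]
-0.019 0 [251.6 245.4]
-0.019 0.011 [251.6 226.7]
-0.019 -0.011 [251.6 263.3]
[ 0.41728313 -0.8468622   0.89437565] [-2.57161133e-03 -8.43942904e+01 -2.58911526e+01 -6.21685758e-04
 -5.64014772e-04  1.45849037e-05] [ 0.04728133 -0.04764667 -0.03600376]
```

View pics/w3d.png

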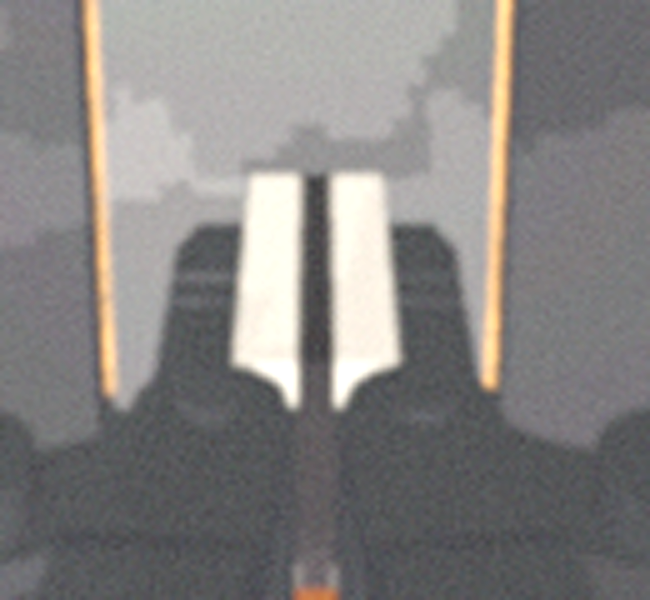

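View pics/s3d.png

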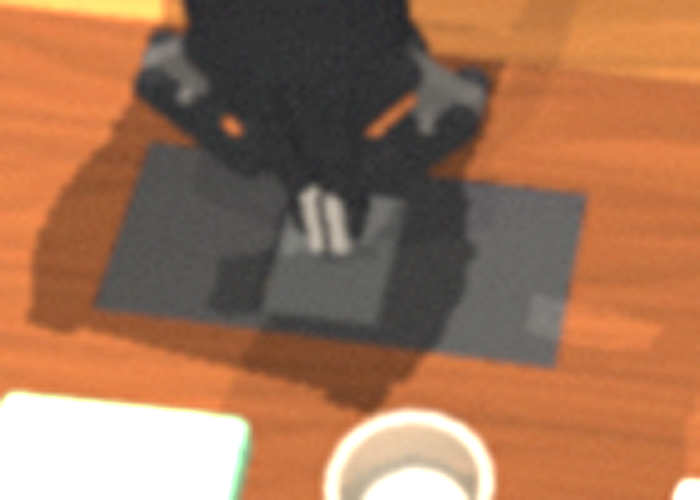

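The tips appear to end several mm short of the nominal TCP: the pad ends are at row 234, where the near-edge TCP would project to row 213. The panel height checks out at 74 mm. I'll keep lowering while watching the force.

```bash
python3 -m creep '255 0 0 -1 0'; python3 -m creep '255 0 0 -1 0';  python3 -m creep '255 0 0 -1 0'|grep -v ori
```

```text
time_s: 6.18
ee_pos: [0.5593, -0.0773, 0.0626]
orientation: [0.162, 3.137, -0.0]
ft_force: [0.4, 0.3, 0.3]
gripper_width: -0.0001
time_s: 6.3
ee_pos: [0.5593, -0.0773, 0.0615]
orientation: [-0.162, -3.137, 0.0]
ft_force: [0.0, -0.2, 0.3]
gripper_width: 0.0
time_s: 6.42
ee_pos: [0.5592, -0.0773, 0.0605]
ft_force: [-0.8, 0.9, 0.8]
gripper_width: -0.0001
```

```bash
python3 -m creep '255 0 0 -1 0'; python3 -m creep '255 0 0 -1 0'|grep -v ori
```

```text
time_s: 6.55
ee_pos: [0.5592, -0.0774, 0.0595]
orientation: [-0.162, -3.137, 0.0]
ft_force: [-0.4, -0.1, 0.5]
gripper_width: 0.0
time_s: 6.68
ee_pos: [0.5592, -0.0773, 0.0585]
ft_force: [0.7, 0.0, 0.3]
gripper_width: 0.0002
```

```bash
python3 - <<'E'
from h import *
import cv2
ims={n:cams.capture(n) for n in("scene","wrist")}
p=cams.camera_params("scene")
s=r.read_state();e=s["ee_pos"];print(e)
for dz in(0,.006,.012,.02):
    u=p["intrinsics"]@(p["R"]@(e+[0,0,dz])+p["t"]);print(dz,np.round(u[:2]/u[2],1))
for n in ims: cv2.imwrite(f"pics/{n}4.png",ims[n])
a=ims["scene"][150:230,145:275];b=ims["wrist"][170:300,180:330]
cv2.imwrite("pics/s4d.png",cv2.convertScaleAbs(cv2.resize(a,None,fx=6,fy=6,interpolation=cv2.INTER_CUBIC),alpha=1.8))
cv2.imwrite("pics/w4d.png",cv2.convertScaleAbs(cv2.resize(b,None,fx=4.5,fy=4.5,interpolation=cv2.INTER_CUBIC),alpha=1.8))
E
```

```text
[ 0.55917747 -0.07730837  0.05845198]
0 [207.9 194.3]
0.006 [207.6 192.5]
0.012 [207.3 190.8]
0.02 [206.9 188.4]
```

View pics/s4d.png

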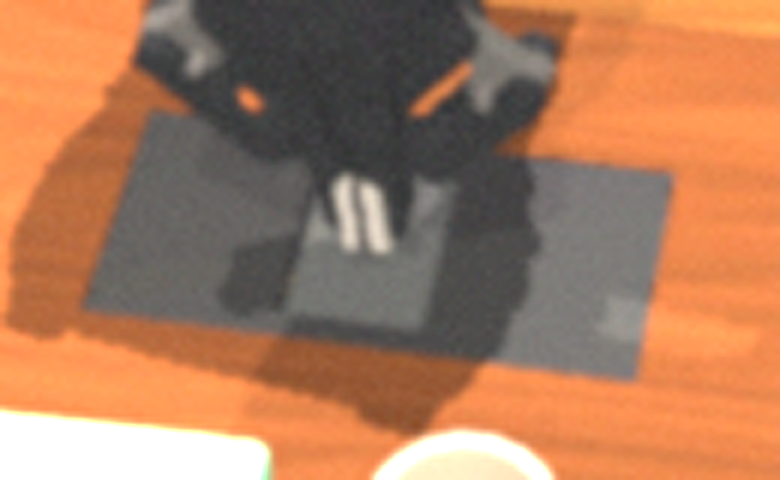

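View pics/w4d.png

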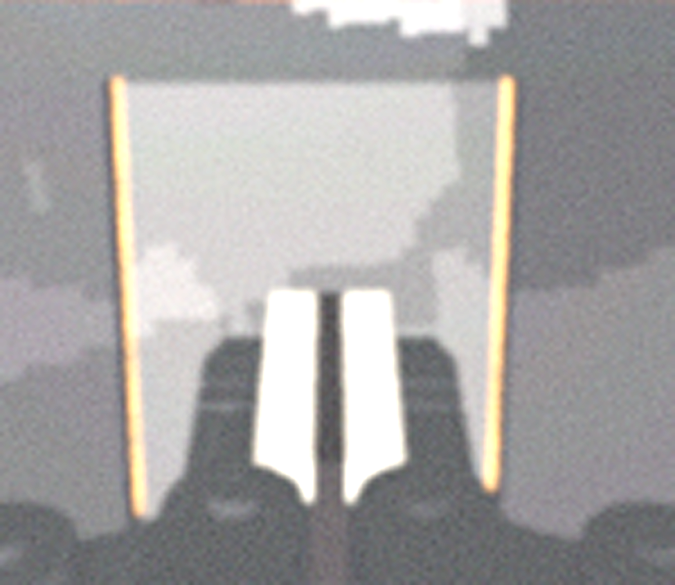

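Both views put the visible tips about 20 mm above the nominal TCP, so they are still just above the plate, and well centred on it. I'll continue in small steps.

```bash
python3 -m creep '255 0 0 -1 0'|grep -v ori; python3 -m creep '255 0 0 -1 0'|grep -v ori;  python3 -m creep '255 0 0 -1 0'|grep -v ori
```

```text
time_s: 6.9
ee_pos: [0.5593, -0.0773, 0.0576]
ft_force: [-0.3, 0.4, 0.6]
gripper_width: -0.0001
time_s: 7.02
ee_pos: [0.5593, -0.0773, 0.0565]
ft_force: [-0.3, -0.7, 0.3]
gripper_width: -0.0003
time_s: 7.15
ee_pos: [0.5592, -0.0773, 0.0555]
ft_force: [0.5, -1.2, -0.6]
gripper_width: 0.0001
```

```bash
python3 -m creep '255 0 0 -1 0'|grep -v ori; python3 -m creep '255 0 0 -1 0'|grep -v ori
```

```text
time_s: 7.28
ee_pos: [0.5592, -0.0773, 0.0545]
ft_force: [-0.3, -0.0, -0.1]
gripper_width: 0.0003
time_s: 7.4
ee_pos: [0.5592, -0.0773, 0.0535]
ft_force: [-0.7, -0.3, 0.1]
gripper_width: 0.0001
```

```bash
python3 -m creep '255 0 0 -1 0'|grep -v ori; python3 -m creep '255 0 0 -1 0'|grep -v ori
```

```text
time_s: 7.52
ee_pos: [0.5593, -0.0773, 0.0525]
ft_force: [0.2, -0.5, 0.8]
gripper_width: 0.0001
time_s: 7.65
ee_pos: [0.5592, -0.0773, 0.0515]
ft_force: [0.1, -0.9, -0.7]
gripper_width: 0.0003
```

```bash
python3 - <<'E'
from h import *
import cv2
ims={n:cams.capture(n) for n in("scene","wrist")}
for n in ims: cv2.imwrite(f"pics/{n}5.png",ims[n])
a=ims["scene"][150:230,145:275];b=ims["wrist"][170:300,180:330]
cv2.imwrite("pics/s5d.png",cv2.convertScaleAbs(cv2.resize(a,None,fx=6,fy=6,interpolation=cv2.INTER_CUBIC),alpha=1.8))
cv2.imwrite("pics/w5d.png",cv2.convertScaleAbs(cv2.resize(b,None,fx=4.5,fy=4.5,interpolation=cv2.INTER_CUBIC),alpha=1.8))
E
```

```text
(no output)
```

View pics/s5d.png

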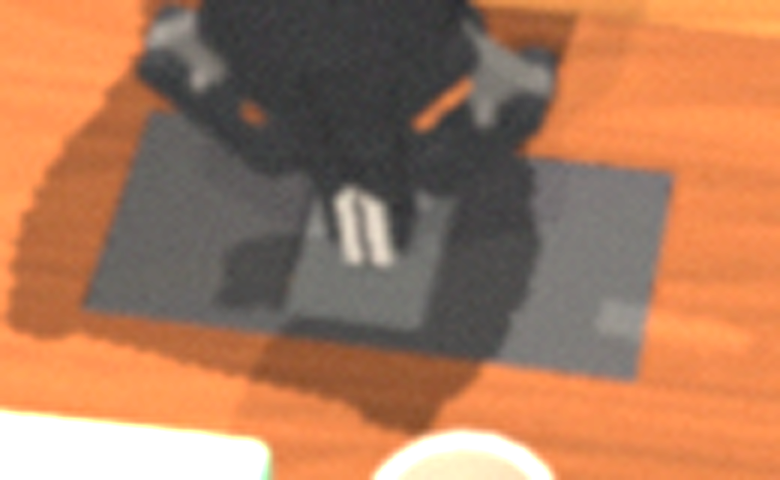

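View pics/w5d.png

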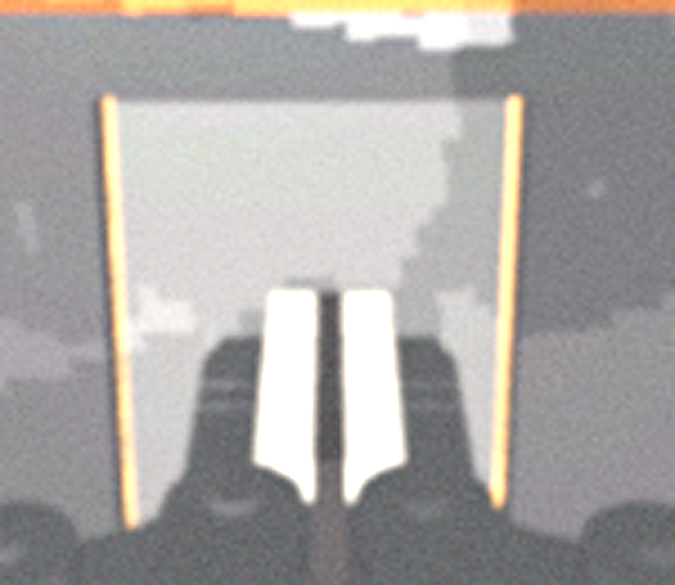

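The shadow above the tips went from about 25 to 10 px over the last 7 mm, so contact should be about 5 mm further down.

```bash
for k in 1; do python3 -m creep '255 0 0 -1 0'|grep -v ori; python3 -m creep '255 0 0 -1 0'|grep -v ori;  python3 -m creep '255 0 0 -1 0'|grep -v ori; done
```

```text
time_s: 7.88
ee_pos: [0.5593, -0.0774, 0.0506]
ft_force: [-0.9, -0.5, -0.1]
gripper_width: -0.0001
time_s: 8.0
ee_pos: [0.5593, -0.0773, 0.0495]
ft_force: [-0.3, -0.1, 0.1]
gripper_width: -0.0002
time_s: 8.12
ee_pos: [0.5593, -0.0773, 0.0485]
ft_force: [-0.6, -0.5, 0.5]
gripper_width: 0.0001
```

```bash
python3 -m creep '255 0 0 -1 0'|grep -v ori; python3 -m creep '255 0 0 -1 0'|grep -v ori
```

```text
time_s: 8.25
ee_pos: [0.5593, -0.0773, 0.0476]
ft_force: [-1.3, 0.3, 4.6]
gripper_width: 0.0
time_s: 8.38
ee_pos: [0.5593, -0.0773, 0.0466]
ft_force: [-1.3, 1.0, 3.5]
gripper_width: -0.0
```

```bash
python3 -m creep '255 0 0 -1 0'|grep -v ori; python3 -m creep '255 0 0 -1 0'|grep -v ori
```

```text
time_s: 8.5
ee_pos: [0.5593, -0.0773, 0.0456]
ft_force: [-1.2, -0.6, 3.5]
gripper_width: 0.0002
time_s: 8.62
ee_pos: [0.5593, -0.0773, 0.0445]
ft_force: [-1.7, -0.3, 4.2]
gripper_width: 0.0001
```

Contact came at about z = 0.048 with 4 N, which matches the catch's friction. I'll press on until the bottom stop.

```bash
python3 -m creep '255 0 0 -1 0'|grep -v ori; python3 -m creep '255 0 0 -0.5 0'|grep -v ori
```

```text
time_s: 8.75
ee_pos: [0.5592, -0.0773, 0.0435]
ft_force: [-1.5, 0.8, 3.5]
gripper_width: -0.0002
time_s: 8.88
ee_pos: [0.5593, -0.0773, 0.043]
ft_force: [-1.6, 0.1, 4.2]
gripper_width: -0.0002
```

```bash
python3 -m creep '255 0 0 -0.5 0'|grep -v ori; python3 -m creep '255 0 0 -0.3 0'|grep -v ori
```

```text
time_s: 9.0
ee_pos: [0.5593, -0.0773, 0.0426]
ft_force: [-0.4, -0.4, 3.4]
gripper_width: -0.0002
time_s: 9.12
ee_pos: [0.5593, -0.0773, 0.0423]
ft_force: [-2.0, 0.6, 8.3]
gripper_width: -0.0006
```

Force is rising at the stop after about 6 mm of travel. I'll press one small step more to make sure it is fully down.

```bash
python3 -m creep '255 0 0 -0.3 0; 255 0 0 0 0'|grep -v ori
python3 - <<'E'
from h import *
import cv2
cv2.imwrite("pics/top6.png",cams.capture("top"))
E
```

```text
time_s: 9.38
ee_pos: [0.5593, -0.0773, 0.0423]
ft_force: [-2.2, 0.7, 9.9]
gripper_width: 0.0001
```

View pics/top6.png

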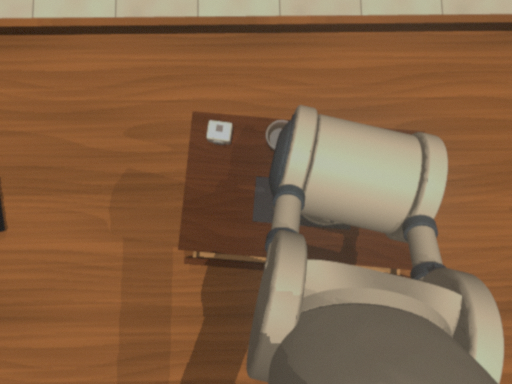

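The catch is on its stop: z holds at 0.0423 with 10 N, and the drawer edge now shows in front of the box at about row 258. I'll lift straight up, then move away towards the start.

```bash
python3 -m creep '255 0 0 3 0; 255 0 0 8 0; 255 0 0 25 0; 255 0 0 40 0; 255 0 0 40 0; 255 0 0 30 0; 255 -10 40 10 0; 255 -15 50 0 0'|grep -v ori
python3 -m creep '255 -26 44 0 0; 255 -26 44 0 0; 255 -26 44 0 0; 255 -26 44 0 0; 255 -26 44 0 0; 255 -20 40 0 0; 255 0 0 0 0; 255 0 0 0 0'|grep -v ori
python3 - <<'E'
from h import *
import cv2
ims={n:cams.capture(n) for n in("top","scene")}
for n in ims: cv2.imwrite(f"pics/{n}7.png",ims[n])
E
```

```text
time_s: 10.42
ee_pos: [0.5348, 0.013, 0.1994]
ft_force: [0.7, 1.2, 0.1]
gripper_width: -0.0002
time_s: 11.42
ee_pos: [0.3843, 0.2725, 0.1982]
ft_force: [-0.2, 0.3, -0.6]
gripper_width: 0.0001
```

View pics/top7.png

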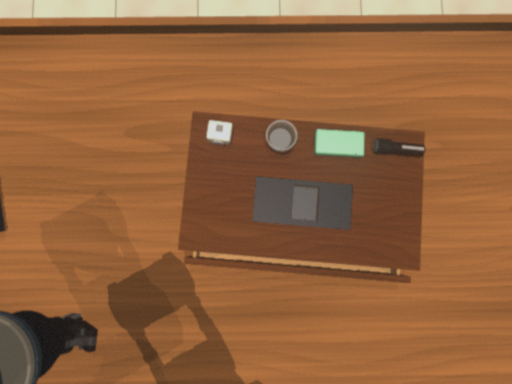

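View pics/scene7.png

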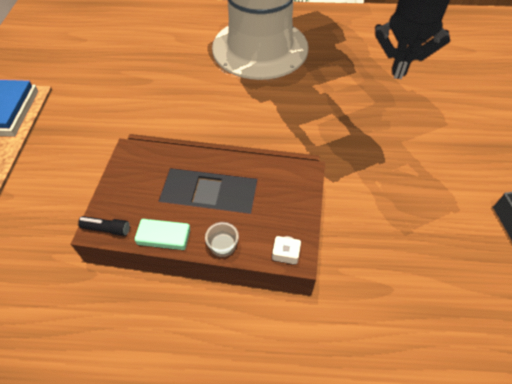

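The drawer is ajar, with its front edge running from about (186,263) to (409,281). The items are where they were, and the arm is clear. I'll check the opening distance and compare the items in the before and after pictures.

```bash
python3 - <<'E'
from h import *
import cv2
a=cv2.imread("pics/top0.png");b=cv2.imread("pics/top7.png")
print(cv2.absdiff(a,b)[105:165,190:435].max(), cv2.absdiff(a,b)[105:165,190:435].mean())
cv2.imwrite("pics/d7.png",cv2.convertScaleAbs(cv2.resize(b[235:295,170:300],None,fx=6,fy=6,interpolation=cv2.INTER_CUBIC),alpha=2))
th=np.radians(-5.6);ux=np.array([np.cos(th),np.sin(th)])
for z in(.066,.07):
  f=px2w("top",[(186,263),(409,281)],z)[:,:2]; print(z,(f-[.5585,-.076])@ux)
E
```

```text
12 3.9106802721088436
0.066 [-0.12838451 -0.12713191]
0.07 [-0.12808539 -0.12683963]
```

View pics/d7.png

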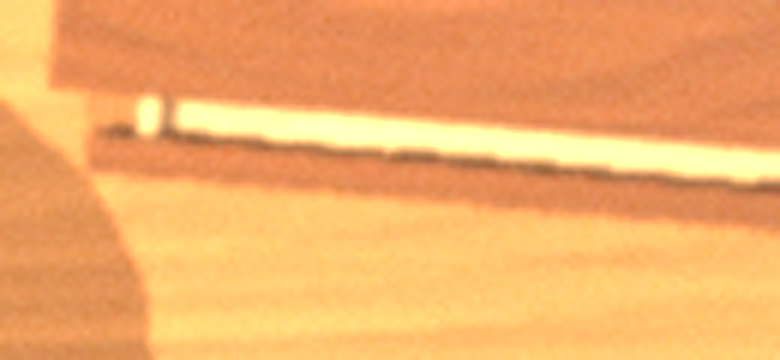

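```bash
python3 - <<'E'
from h import *
g=lambda u,v:(u/6+170,v/6+235)
th=np.radians(-5.6);ux=np.array([np.cos(th),np.sin(th)])
# columns 200 & 700: box edge, drawer front edge
for e,d in (((200,101),(200,180)),((700,144),(700,222))):
  B=px2w("top",[g(*e)],.075)[0,:2]@ux
  print([round(1000*(B-px2w("top",[g(*d)],z)[0,:2]@ux),1) for z in(.062,.066,.07)])
E
```

```text
[np.float64(24.4), np.float64(24.1), np.float64(23.8)]
[np.float64(24.1), np.float64(23.8), np.float64(23.5)]
```

The drawer is 24 mm out, as expected with the catch fully down.

```bash
python3 -c "
from workcell import order;print(order.finish_job())"
```

```text
the job is handed in; nothing more can be done
None
```

The catch plate is pressed fully down, the drawer is ajar, and the job is handed in. The arm is well clear of the box.

- **Finding the plate:** I found it by sight at about (0.559, -0.077). The top, scene and wrist views agreed within about 3 mm. I lowered the closed fingertips onto it in 1 mm steps rather than sweeping along the panel.
- **Pressing:** The plate moved with about 4 N over roughly 6 mm, then stopped. The highest push I read was 10 N at the stop, where the tip no longer moved down.
- **Last checks:** In the top view the drawer front is 23.5–24.4 mm out, against the expected 24 mm. The four items show no change between the before and after pictures. I lifted straight up, and the force read about zero afterwards. The last move ended at about 11.4 s.
- **Disagreement:** First contact came at a reported TCP height of about 48 mm, not the expected 71 mm. The closed fingertips seem to end about 23 mm short of the stated TCP. I did not find out why, and relied on the camera views and the force reading instead.

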